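# Pack the charger under the tray of the tasting kit box

### The arm

A 6-joint arm with a two-finger parallel gripper is mounted at the origin on a cart in front of the work surface, level with it; the furniture and walls round the work are solid. World frame = base frame: x ahead of the robot, y to its left, z up, the work surface at z = 0. Lengths are in m, angles in rad, forces in N, time in s.
With the tool pointing down it reaches from about 0.375 to 0.9 m from the base axis. Payload 3.1 kg.
Tool frame: the origin (TCP) lies at the very end of the fingers, on their centre line; the grasp point (between the pads) lies 19 mm behind it (manip.pinch_z is the distance from the TCP to the grasp point, in m); z points along the fingers, y is the direction in which the jaws open and shut (so a half turn about z gives the same grasp; the last joint's range is limited). The gripper opens to 85 mm and grips with 20 to 120 N. Pads are 22 mm wide; open, the fingers measure 114 mm over their backs; the gripper's body (76 mm by 85 mm) begins 54 mm behind the grasp point. The pads swing forward as they close: fully open they stand 13 mm farther back than shut.
Start: joints at [1.062, 0.527, 1.433, -0, 1.181, -0.178], TCP at [0.202, 0.591, 0.231] pointing down, gripper open.
Joint ranges: [-3.08, 3.08], [-0.75, 2.2], [0.22, 2.44], [-1.43, 4.57], [0, 2.65], [-2.85, 2.85]. Speed limits (rad/s): [2.79, 2.79, 3.14, 3.14, 3.14, 3.14].

### API

Orientations are given as a unit quaternion [x, y, z, w].
In Python, from station import manip gives the robot as it stands.
- The arm moves only by the tool drive_tool, never from a script. Its argument "increments" is a list of rows, each a list of 7 numbers: the closure in counts, from 0 (fully open) to 255 (shut), then the shift along the tool's x, y, z in cm, then the turn, a rotation vector about the tool's x, y, z in rad. A call has 1 to 20 rows; each row is the pose to reach, as a shift and turn from the pose commanded when the call began, along the tool's axes at that moment; what a row does not reach only later rows make up. A row lasts 1/10 s, in which the tool goes at most 50 mm and 8.59 degrees, less where a joint would pass 70% of its speed; a pose out of reach is approached as far as the arm can. A call with a gripper value outside its range is refused whole. The fingers move at their own pace and stop on an object; "force" is the grip in N (left out, the last holds). Time passes only in rows, so rows that repeat a pose let the fingers close. It gives the time, the measured TCP pose, the force and the opening at its end, in the units of the state.
- manip.sense(): the state, without advancing time (a new reading comes with each control period).
- manip.snapshot(name): name is "scene" or "top" or "wrist"; returns the picture (384x512x3 uint8, red, green, blue); there is no depth.
- manip.camera_model(name): a dict with "mtx" (3x3 intrinsics, pixels), "k1" (the pictures are not rectified: a ray, as slopes to the right and down, at radius r is drawn at 1 + k1 r^2 times it, then the intrinsics apply), "cam_to_world" (4x4, takes a point from camera to world coordinates). Camera axes: x right, y down, z forward; pixel columns grow to the right and rows downward; lengths in m; the calibration is good to about 2 mm. A picture is of the moment at which its call begins: read the wrist's pose just before it. camera_model takes no time and is no camera call; for the wrist camera it gives the pose at the moment of the call.
- manip.sign_off(): hands the job in, once; it reports no verdict.
The state is a dict: "t": time; "q": joint angles; "qd": joint speeds; "tau": joint torques, N m; "tcp_pos": TCP position; "tool_rot": TCP orientation; "force": force on the tool from outside, world axes, zero at the start; "ft_torque": the same for the moment, N m; "finger_gap": opening from 0.0 (shut) to 1.0 (fully open).
Only numpy, scipy, OpenCV 4.12 (cv2) and the standard library are available. Lean on these libraries where they do the work, as an engineer would, in place of code of your own. Each camera call takes 0.05 s, during which the arm holds its last target. There are 200 camera calls.

### The job

Pack the black charger into the green kit box for a tasting trip: swing the box's top tray by its black carrying bar up and over to the back until it rests open, lay the charger flat in the large empty compartment at the bottom, then swing the tray back and lower it fully shut. Guide the tray gently both ways without letting it fall, keep the brush and the marker in it, let go at the end, and leave the brown sample carton on the bench where it is.

Things in the scene. Friction and masses are not known exactly. Their poses are not given: they have to be found in the camera images.
- kit: Green kit box, fixed: base 160 (its x) x 226 (y) x 62 mm, floor 5, walls 4 mm. Origin at its underside's centre, x to its back, away from the robot. A 45 mm high, 4 mm partition at y = +27.5 mm: to its right (-y) the large empty compartment, to its left a small one filled by a white carton 52 mm high. The steel links run outside both y ends, 10 mm beyond the base.
- tray_arm (a joint): Angle q of the two pairs of parallel links that carry the tray: 0 shut, 2.443 rad open. The tray stays level; at q each point of it is 94 - 100 cos(0.349+q) mm to the back (188 when open) and 100 sin(0.349+q) - 34.2 mm up (66 at q = 1.22, 0 when open) from its shut place. No spring: let go, the 0.4 kg tray falls shut before the top, open past it, at up to 4 rad/s; under 3 is gentle.
- tray_grip (a point): Middle of the tray's black carrying bar: round, 14 mm thick, 124 mm long along the box's y, on 12 mm posts at y = +-55 mm. It is 75 mm above the tray's underside and 140 mm above the bench when shut, over the centre of the base. Free below it for 40 mm; a thin spine's top is 47 mm below. Axes as the box's.
- tray_floor (a point): Centre of the tray floor's upper face, 3 mm above the tray's underside. The tray is 160 x 226 mm like the base and 40 mm high; its underside is 65 mm above the bench when shut and when open. Axes as the box's.
- kit_well (a point): Centre of the floor of the large compartment (134 mm along y, 152 mm along x), 5 mm above the bench, 57 mm below the rim of the base. Axes as the box's.
- charger_brick: The black charger brick, 65 mm (its x) by 100 mm (its y) by 35 mm high, 0.25 kg, lying flat on the bench to the robot's right. Origin at the centre of its underside, z up. Take it across the 65 mm.
- grinder_brush: Wooden-handled brush, 21 x 140 x 21 mm, lying loose along y in the front half of the tray. Origin at its underside centre.
- marker_black: Black and white marker, 18 x 140 x 19 mm, lying loose along y in the rear half of the tray. Origin at its underside centre.
- sample_box: Bystander: brown sample carton, 69 x 133 x 60 mm, loose on the bench to the left, behind the bag sealer. Origin at its underside centre.

How it is judged:
By the outcome, as a careful person would: the job done as asked, in the order asked, and still so for the second after the job is handed in, with the robot touching nothing.
It also fails if it takes over 72 s, if anything falls off the work surface, if the arm or the gripper's body presses on something with over 40 N, if the wrist force passes 120 N, or if a joint passes its speed limit or range.

## Working session

There is one attempt and no reset: what is moved stays moved. The work goes in short steps, Python scripts to look and compute and a tool call to move; the robot and the scene stay as the last step left them, time stands still between calls to the robot, and variables do not carry over. Pictures are saved under pics/ and viewed, about 8 in all and at most 12, crops included, and the job is handed in when it is done.

Besides the shell and the picture viewer there is one more tool, called after "Request:" as name(argument=value, ...), one argument or row to a line, values as JSON. drive_tool: Moves the arm, as the interface text tells. Its arguments: {"type":"object","properties":{"increments":{"type":"array","items":{"type":"array","items":{"type":"number"}}},"force":{"type":"number"}},"required":["increments"]}

```bash
mkdir -p pics; ls; python3 - <<'E'
from station import manip
import cv2,numpy as np
s=manip.sense();print(s)
a=manip.snapshot("scene");b=manip.snapshot("top")
for n,i in(("scene",a),("top",b)):
    cv2.imwrite(f"pics/{n}0.png",i[...,::-1]); m=manip.camera_model(n);print(n,m)
E
```

```text
pics
{'t': 0.0, 'q': array([ 1.06249751e+00,  5.28462940e-01,  1.43391039e+00,  9.19686688e-06,
        1.18136357e+00, -1.78509641e-01]), 'qd': array([-0.00027235,  0.00144171, -0.0001413 , -0.00147641,  0.00111345,
       -0.00086107]), 'tau': array([ 4.78366237e-04, -4.42340362e+01, -1.78025401e+01, -7.30065062e-05,
        8.35548359e-03,  1.37050350e-05]), 'tcp_pos': array([0.20202682, 0.5906979 , 0.23033301]), 'tool_rot': array([ 1.64149982e-01,  9.86434810e-01, -1.00809757e-03, -3.64983090e-04]), 'force': array([ 0.62883304, -0.15382472,  0.57611288]), 'ft_torque': array([-0.0456502 , -0.02131636, -0.01701027]), 'finger_gap': 1.0034340427794155}
scene {'mtx': array([[391.0429864 ,   0.        , 258.37344854],
       [  0.        , 391.0429864 , 185.44548122],
       [  0.        ,   0.        ,   1.        ]]), 'k1': 0.03382048490608867, 'cam_to_world': array([[ 0.4581152 , -0.40541352,  0.79105647, -0.52223045],
       [-0.88862898, -0.18719693,  0.41868347, -0.61485074],
       [-0.0216566 , -0.89476097, -0.44601996,  0.6985927 ],
       [ 0.        ,  0.        ,  0.        ,  1.        ]])}
top {'mtx': array([[352.47956357,   0.        , 260.25059775],
       [  0.        , 352.47956357, 189.85468816],
       [  0.        ,   0.        ,   1.        ]]), 'k1': -0.021456924462173604, 'cam_to_world': array([[-0.02051027, -0.99840068,  0.05268225,  0.47625767],
       [-0.99917042,  0.02232336,  0.03406079, -0.09132276],
       [-0.03518237, -0.05193995, -0.99803028,  1.00622556],
       [ 0.        ,  0.        ,  0.        ,  1.        ]])}
```

View pics/scene0.png

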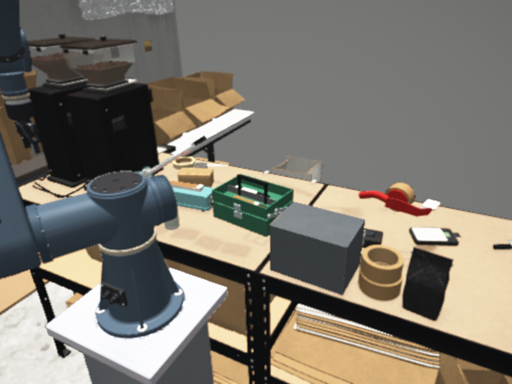

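View pics/top0.png

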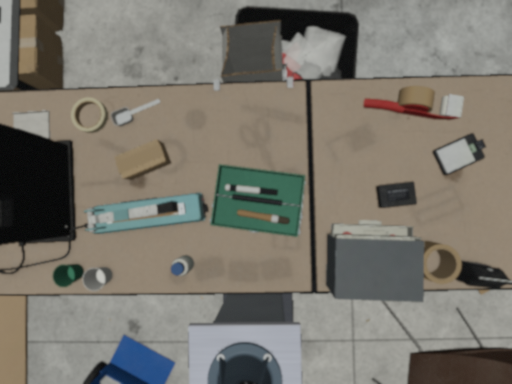

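The top view shows the kit at about cols 213–304, rows 166–235, with the bar at (257,199). The charger is at (397,195), the carton at (142,160), and there is a tall grey box at (376,262). I'll measure these next.

```bash
cat > h.py <<'E'
from station import manip
import cv2,numpy as np
from scipy.spatial.transform import Rotation as R
def ray(m,uv):
    d=np.array([m["k1"],0,0,0,0.])
    # drawn = (1+k1 r^2)*ray : standard OpenCV model
    p=cv2.undistortPoints(np.array(uv,float).reshape(-1,1,2),m["mtx"],d)[:,0]
    T=m["cam_to_world"]; D=np.c_[p,np.ones(len(p))]@T[:3,:3].T
    return T[:3,3],D
def onplane(m,uv,z):
    o,D=ray(m,uv); return o+D*((z-o[2])/D[:,2])[:,None]
def proj(m,P):
    T=m["cam_to_world"]; rv=cv2.Rodrigues(T[:3,:3].T)[0]; t=-T[:3,:3].T@T[:3,3]
    return cv2.projectPoints(np.array(P,float).reshape(-1,1,3),rv,t,m["mtx"],np.array([m["k1"],0,0,0,0.]))[0][:,0]
def rect(m,mask,z):
    c=max(cv2.findContours(mask,cv2.RETR_EXTERNAL,cv2.CHAIN_APPROX_NONE)[0],key=cv2.contourArea)
    P=onplane(m,c.reshape(-1,2),z)[:,:2]
    r=cv2.minAreaRect((P*1000).astype(np.float32)); return r,c
E
python3 - <<'E'
from h import *
i=cv2.imread("pics/top0.png"); m=manip.camera_model("top")
hsv=cv2.cvtColor(i,cv2.COLOR_BGR2HSV)
g=cv2.inRange(hsv,(65,80,30),(88,255,255)); g[:, :205]=0; g[:,315:]=0
g=cv2.morphologyEx(g,cv2.MORPH_CLOSE,np.ones((5,5)))
r,c=rect(m,g,.105); print("kit",r, cv2.boxPoints(r).round(0).tolist())
k=np.zeros_like(g); roi=np.s_[170:220,365:430]; k[roi]=(hsv[...,2][roi]<75)*255
k=cv2.morphologyEx(k,cv2.MORPH_CLOSE,np.ones((5,5)))
r2,c2=rect(m,k,.035); print("chg",r2)
b=np.zeros_like(g); roi=np.s_[130:190,105:175]; b[roi]=cv2.inRange(hsv,(5,90,60),(25,255,200))[roi]
r3,c3=rect(m,b,.06); print("carton",r3)
for cc in(c,c2): cv2.drawContours(i,[cc],-1,(0,0,255),1)
# bar: dark pixels inside kit
bm=np.zeros_like(g); roi=np.s_[190:208,222:300]; bm[roi]=(hsv[...,2][roi]<60)*255
cs=cv2.findContours(bm,0,2)[0]; 
for q in cs:
    if cv2.contourArea(q)>15: print("dark",cv2.boundingRect(q),cv2.minAreaRect(onplane(m,q.reshape(-1,2),.14)[:,:2].astype(np.float32)*1000))
print("grey box", onplane(m,[[328,226],[328,300],[424,300],[424,230]],.15).round(3).tolist())
cv2.imwrite("pics/c1.png",cv2.resize(i[140:310,200:450],None,fx=3.2,fy=3.2,interpolation=cv2.INTER_CUBIC))
E
```

```text
kit ((498.2434997558594, -52.7398681640625), (218.17364501953125, 152.33143615722656), 81.37928771972656) [[407.0, -149.0], [557.0, -172.0], [590.0, 44.0], [439.0, 67.0]]
chg ((506.67138671875, -428.1393127441406), (59.039527893066406, 101.79783630371094), 5.084547519683838)
carton ((595.598388671875, 241.85787963867188), (44.85101318359375, 129.93194580078125), 41.24031448364258)
dark (233, 195, 48, 10) ((498.69744873046875, -51.90200424194336), (117.64968872070312, 11.411458015441895), 81.44612121582031)
dark (261, 190, 16, 5) ((516.2484741210938, -81.93330383300781), (36.89847183227539, 9.847122192382812), 88.71995544433594)
grey box [[0.431, -0.223, 0.15], [0.255, -0.218, 0.15], [0.251, -0.445, 0.15], [0.417, -0.452, 0.15]]
```

View pics/c1.png

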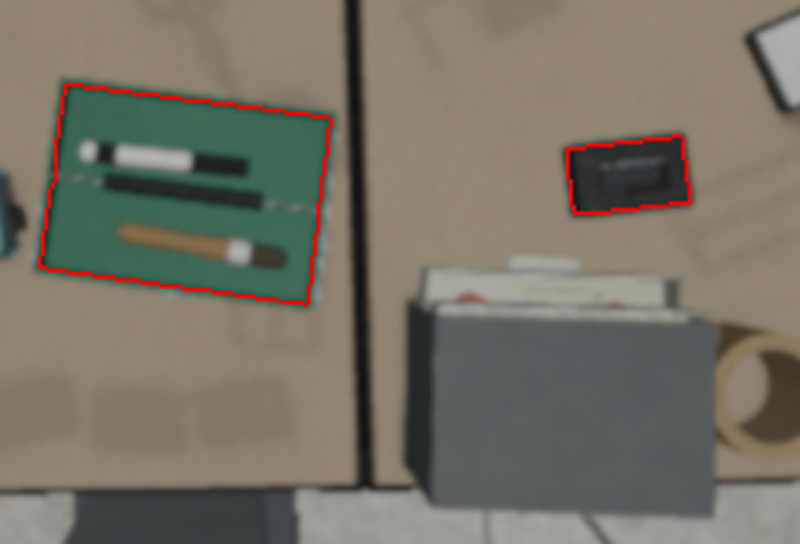

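Kit centre is about (0.4985, -0.052) with yaw about -8.6°. The charger is about (0.507, -0.429) with yaw about +5°. Next I'll work out the approach to a hover above the bar.

```bash
cat >> h.py <<'E'
TH=np.radians(-8.55); KC=np.array([.4985,-.052])
def kit(x,y): return KC+np.array([np.cos(TH)*x-np.sin(TH)*y, np.sin(TH)*x+np.cos(TH)*y])
def Rd(yaw):  # tool down, tool y at world yaw
    y=np.array([np.cos(yaw),np.sin(yaw),0]); z=np.array([0,0,-1.]); return np.c_[np.cross(y,z),y,z]
def go(p,yaw,s=None):
    s=s or manip.sense(); R0=R.from_quat(s["tool_rot"]).as_matrix()
    print("shift cm",(R0.T@(np.array(p)-s["tcp_pos"])*100).round(2).tolist(),"turn",R.from_matrix(R0.T@Rd(yaw)).as_rotvec().round(4).tolist())
E
python3 - <<'E'
from h import *
go([.25,.40,.22],np.radians(50)); go([*KC,.215],TH)
E
```

```text
shift cm [-10.71, -16.49, 1.07] turn [-0.002, -0.0, 0.3683]
shift cm [-48.86, -51.21, 1.63] turn [-0.0019, 0.0011, 1.3902]
```

Request:
drive_tool(
  increments=[
    [0,-2.7,-4.1,0.3,0,0,0.09],
    [0,-5.4,-8.2,0.5,0,0,0.18],
    [0,-8.1,-12.3,0.8,0,0,0.27],
    [0,-10.7,-16.5,1.1,0,0,0.37],
    [0,-14.2,-19.7,1.1,0,0,0.5],
    [0,-17.6,-22.8,1.2,0,0,0.63],
    [0,-21.1,-26,1.2,0,0,0.76],
    [0,-24.6,-29.1,1.3,0,0,0.89],
    [0,-28,-32.3,1.3,0,0,1.02],
    [0,-31.5,-35.5,1.4,0,0,1.15],
    [0,-35,-38.6,1.4,0,0,1.28],
    [0,-38.5,-41.8,1.5,0,0,1.39],
    [0,-42,-44.9,1.5,0,0,1.39],
    [0,-45.4,-48.1,1.6,0,0,1.39],
    [0,-48.9,-51.2,1.6,-0.002,0.001,1.39],
    [0,-48.9,-51.2,1.6,-0.002,0.001,1.39],
    [0,-48.9,-51.2,1.6,-0.002,0.001,1.39],
    [0,-48.9,-51.2,1.6,-0.002,0.001,1.39],
  ],
)

```text
t: 1.9
tcp_pos: [0.4979, -0.0505, 0.2148]
tool_rot: [0.758, 0.653, 0.0, -0.001]
force: [-0.5, 0.0, 0.2]
finger_gap: 1.0
```

```bash
python3 - <<'E'
from h import *
s=manip.sense(); m=manip.camera_model("wrist"); i=manip.snapshot("wrist")[...,::-1].copy()
print(s["t"],s["tcp_pos"],s["q"]); go([*KC,.122],TH,s)
c=kit(0,0);P=[[*kit(x,y),z] for x,y,z in[(0,0,.14),(0,62,.14),(0,-62,.14)] for x,y in[(x/1000,y/1000)]]
for u in proj(m,P): cv2.circle(i,tuple(int(v) for v in u.round()),3,(0,0,255),1)
print(proj(m,P).round(0).tolist(), m["cam_to_world"].round(3).tolist())
cv2.imwrite("pics/w1.png",i)
E
```

```text
1.9 [ 0.49793486 -0.0505079   0.21481159] [-0.32609987  0.38458587  1.75734408  0.00267196  1.00162441 -0.17890435]
shift cm [-0.16, 0.09, 9.28] turn [-0.0015, -0.0026, 0.0006]
[[256.0, 197.0], [256.0, 113.0], [256.0, 269.0]] [[0.989, -0.141, -0.046, 0.51], [-0.148, -0.945, -0.292, 0.025], [-0.002, 0.295, -0.955, 0.357], [0.0, 0.0, 0.0, 1.0]]
```

View pics/w1.png

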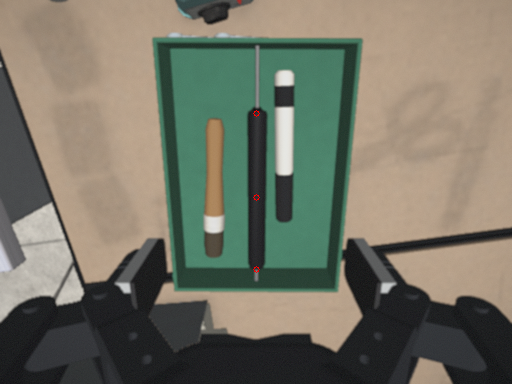

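The predicted red marks sit on the bar at (256,197) and its ends, so the kit pose is good to about 1 mm. I'll descend and grip it.

Request:
drive_tool(
  increments=[
    [0,-0.1,0.1,3,0,0,0],
    [0,-0.1,0.1,6,0,0,0],
    [0,-0.1,0.1,8,0,0,0],
    [0,-0.1,0.1,9.2,0,0,0],
    [0,-0.1,0.1,9.2,0,0,0],
    [255,-0.1,0.1,9.2,0,0,0],
    [255,-0.1,0.1,9.2,0,0,0],
    [255,-0.1,0.1,9.2,0,0,0],
    [255,-0.1,0.1,9.2,0,0,0],
    [255,-0.1,0.1,9.2,0,0,0],
    [255,-0.1,0.1,9.2,0,0,0],
    [255,-0.1,0.1,9.2,0,0,0],
  ],
  force=60,
)

```text
t: 3.15
tcp_pos: [0.4985, -0.0522, 0.1238]
tool_rot: [0.758, 0.653, -0.0, -0.002]
force: [-2.9, -0.7, 6.3]
finger_gap: 0.141
```

```bash
python3 - <<'E'
from h import *
s=manip.sense(); print(s); R0=R.from_quat(s["tool_rot"]).as_matrix()
ax=np.array([np.cos(TH),np.sin(TH),0]); pr=np.zeros(3)
def d(q): return ((94-100*np.cos(.349+q))*ax+np.array([0,0,100*np.sin(.349+q)-34.2]))/10
for q in np.linspace(0,1.25,21)[1:]: print(q.round(3),(R0.T@d(q)).round(2).tolist())
print('B')
for q in np.linspace(1.25,2.443,21)[1:]: print(q.round(3),(R0.T@(d(q)-d(1.25))).round(2).tolist())
E
```

```text
{'t': 3.15, 'q': array([-0.32852836,  0.53203132,  1.83831349,  0.0021506 ,  0.77392153,
       -0.18112915]), 'qd': array([-0.00068585, -0.00021498,  0.00067567,  0.00276346, -0.00145308,
        0.00126132]), 'tau': array([  0.30926194, -34.70900059, -11.80229634,   0.22894931,
        -1.01169504,  -0.04807363]), 'tcp_pos': array([ 0.49852441, -0.0521946 ,  0.12383077]), 'tool_rot': array([ 7.57755412e-01,  6.52536884e-01, -2.91141565e-05, -1.53285000e-03]), 'force': array([-2.85262384, -0.71128443,  6.33434094]), 'ft_torque': array([-0.03702817,  0.59648138,  0.01248443]), 'finger_gap': 0.14080688118409182}
0.062 [0.0, 0.23, -0.58]
0.125 [0.0, 0.5, -1.15]
0.188 [0.0, 0.8, -1.69]
0.25 [0.0, 1.14, -2.22]
0.312 [0.0, 1.5, -2.73]
0.375 [0.01, 1.9, -3.21]
0.438 [0.01, 2.33, -3.66]
0.5 [0.01, 2.78, -4.09]
0.562 [0.01, 3.26, -4.49]
0.625 [0.01, 3.77, -4.86]
0.688 [0.01, 4.3, -5.2]
0.75 [0.01, 4.84, -5.5]
0.812 [0.01, 5.41, -5.77]
0.875 [0.01, 5.99, -6.0]
0.938 [0.01, 6.58, -6.19]
1.0 [0.01, 7.19, -6.35]
1.062 [0.01, 7.8, -6.47]
1.125 [0.01, 8.42, -6.55]
1.188 [0.01, 9.04, -6.6]
1.25 [0.01, 9.67, -6.6]
B
1.31 [-0.0, 0.6, 0.03]
1.369 [-0.0, 1.19, 0.1]
1.429 [-0.0, 1.78, 0.21]
1.489 [-0.0, 2.36, 0.34]
1.548 [-0.0, 2.93, 0.52]
1.608 [-0.0, 3.49, 0.72]
1.668 [-0.0, 4.03, 0.96]
1.727 [-0.0, 4.56, 1.24]
1.787 [-0.0, 5.08, 1.54]
1.846 [-0.01, 5.57, 1.87]
1.906 [-0.01, 6.05, 2.23]
1.966 [-0.01, 6.5, 2.62]
2.025 [-0.01, 6.92, 3.04]
2.085 [-0.01, 7.33, 3.48]
2.145 [-0.01, 7.7, 3.94]
2.204 [-0.01, 8.05, 4.43]
2.264 [-0.01, 8.37, 4.93]
2.324 [-0.01, 8.65, 5.46]
2.383 [-0.01, 8.91, 6.0]
2.443 [-0.02, 9.13, 6.55]
```

Gap 0.141 (about 12 mm) means the bar is gripped. Swinging through the first half of the arc.

Request:
drive_tool(
  increments=[
    [255,0,0.23,-0.58,0,0,0],
    [255,0,0.5,-1.15,0,0,0],
    [255,0,0.8,-1.69,0,0,0],
    [255,0,1.14,-2.22,0,0,0],
    [255,0,1.5,-2.73,0,0,0],
    [255,0,1.9,-3.21,0,0,0],
    [255,0,2.33,-3.66,0,0,0],
    [255,0,2.78,-4.09,0,0,0],
    [255,0,3.26,-4.49,0,0,0],
    [255,0,3.77,-4.86,0,0,0],
    [255,0,4.3,-5.2,0,0,0],
    [255,0,4.84,-5.5,0,0,0],
    [255,0,5.41,-5.77,0,0,0],
    [255,0,5.99,-6.0,0,0,0],
    [255,0,6.58,-6.19,0,0,0],
    [255,0,7.19,-6.35,0,0,0],
    [255,0,7.8,-6.47,0,0,0],
    [255,0,8.42,-6.55,0,0,0],
    [255,0,9.04,-6.6,0,0,0],
    [255,0,9.67,-6.6,0,0,0],
  ],
)

```text
t: 5.15
tcp_pos: [0.5972, -0.0673, 0.1896]
tool_rot: [0.758, 0.653, 0.002, 0.001]
force: [-0.6, -1.8, 2.7]
finger_gap: 0.142
```

Request:
drive_tool(
  increments=[
    [255,0,0.6,0.03,0,0,0],
    [255,0,1.19,0.1,0,0,0],
    [255,0,1.78,0.21,0,0,0],
    [255,0,2.36,0.34,0,0,0],
    [255,0,2.93,0.52,0,0,0],
    [255,0,3.49,0.72,0,0,0],
    [255,0,4.03,0.96,0,0,0],
    [255,0,4.56,1.24,0,0,0],
    [255,0,5.08,1.54,0,0,0],
    [255,0,5.57,1.87,0,0,0],
    [255,0,6.05,2.23,0,0,0],
    [255,0,6.5,2.62,0,0,0],
    [255,0,6.92,3.04,0,0,0],
    [255,0,7.33,3.48,0,0,0],
    [255,0,7.7,3.94,0,0,0],
    [255,0,8.05,4.43,0,0,0],
    [255,0,8.37,4.93,0,0,0],
    [255,0,8.65,5.46,0,0,0],
    [255,0,8.91,6.0,0,0,0],
    [255,0,9.13,6.5,0,0,0],
  ],
)

```text
t: 7.15
tcp_pos: [0.6846, -0.0806, 0.1234]
tool_rot: [0.758, 0.653, -0.001, -0.002]
force: [-11.8, -3.5, 26.7]
finger_gap: 0.14
```

Request:
drive_tool(
  increments=[
    [255,0,0,0.05,0,0,0],
    [255,0,0,0.1,0,0,0],
    [255,0,0,0.1,0,0,0],
  ],
)

```text
t: 7.45
tcp_pos: [0.6844, -0.0806, 0.124]
tool_rot: [0.758, 0.653, -0.001, -0.002]
force: [-4.5, -4.8, 3.3]
finger_gap: 0.135
```

```bash
python3 - <<'E'
from h import *
s=manip.sense(); print(s["tcp_pos"],s["tool_rot"],s["force"],s["finger_gap"],s["ft_torque"])
m=manip.camera_model("wrist"); i=manip.snapshot("wrist"); cv2.imwrite("pics/w2.png",i[...,::-1])
print("target open TCP",kit(.188,0),.1238)
E
```

```text
[ 0.6843602  -0.08059845  0.12395418] [ 7.57682362e-01  6.52621003e-01 -7.08596505e-04 -1.66202355e-03] [-4.49157968 -4.81086225  3.34791191] 0.13544240393633358 [-0.71605431  0.89837171 -0.05008093]
target open TCP [ 0.68441066 -0.07995042] 0.1238
```

View pics/w2.png

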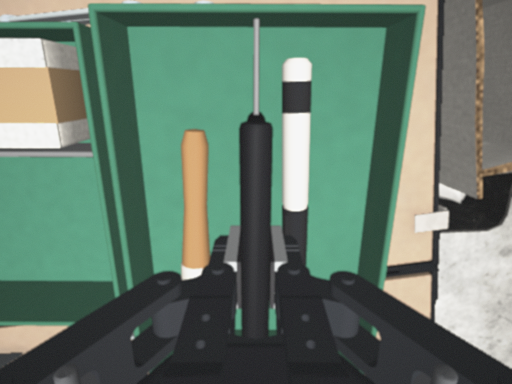

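The tray is fully open at the expected spot (bar at col 257), with the brush and marker still in it and the compartment clear at left. I'll release and lift. I also want the height of the grey box, because it stands between the robot and the charger.

Request:
drive_tool(
  increments=[
    [150,0,0,0.1,0,0,0],
    [0,0,0,0.1,0,0,0],
    [0,0,0,0.1,0,0,0],
    [0,0,0,0.1,0,0,0],
    [0,0,0,0.1,0,0,0],
    [0,0,0,-2.5,0,0,0],
    [0,0,0,-6,0,0,0],
    [0,0,0,-10,0,0,0],
    [0,0,0,-14,0,0,0],
    [0,0,0,-17,0,0,0],
    [0,0,0,-17,0,0,0],
  ],
)

```text
t: 8.6
tcp_pos: [0.6889, -0.0812, 0.3001]
tool_rot: [0.758, 0.653, 0.005, 0.005]
force: [-0.2, -0.4, -0.5]
finger_gap: 0.997
```

```bash
python3 - <<'E'
from h import *
s=manip.sense(); print(s["t"],s["tcp_pos"],s["q"])
ms=manip.camera_model("scene"); mt=manip.camera_model("top")
print("base pts scene z0",onplane(ms,[[272,268],[347,287]],0).round(3).tolist())
b=onplane(ms,[[272,268]],0)[0]
for h in(.1,.13,.16,.19,.22): print(h,proj(ms,[[b[0],b[1],h]]).round(0).tolist(),"top-cam corners",onplane(mt,[[335,239],[423,241],[423,300]],h).round(3).tolist())
i=cv2.imread("pics/scene0.png")[180:330,240:470]; cv2.imwrite("pics/s1.png",cv2.resize(i,None,fx=3.4,fy=3.4))
go([.515,-.41,.294],np.radians(5.1),s)
E
```

```text
8.6 [ 0.68886116 -0.08116943  0.30005481] [-0.27903186  0.5602863   1.17192056  0.00239436  1.39650315 -0.13066239]
base pts scene z0 [[0.271, -0.232, -0.0], [0.286, -0.441, 0.0]]
0.1 [[272.0, 238.0]] top-cam corners [[0.395, -0.248, 0.1], [0.385, -0.469, 0.1], [0.238, -0.464, 0.1]]
0.13 [[272.0, 229.0]] top-cam corners [[0.397, -0.243, 0.13], [0.388, -0.457, 0.13], [0.246, -0.451, 0.13]]
0.16 [[272.0, 219.0]] top-cam corners [[0.4, -0.238, 0.16], [0.391, -0.444, 0.16], [0.254, -0.439, 0.16]]
0.19 [[272.0, 209.0]] top-cam corners [[0.403, -0.232, 0.19], [0.394, -0.432, 0.19], [0.262, -0.427, 0.19]]
0.22 [[271.0, 199.0]] top-cam corners [[0.406, -0.227, 0.22], [0.397, -0.419, 0.22], [0.27, -0.414, 0.22]]
shift cm [-35.1, -12.33, 0.42] turn [0.0131, 0.0009, -0.2378]
```

View pics/s1.png

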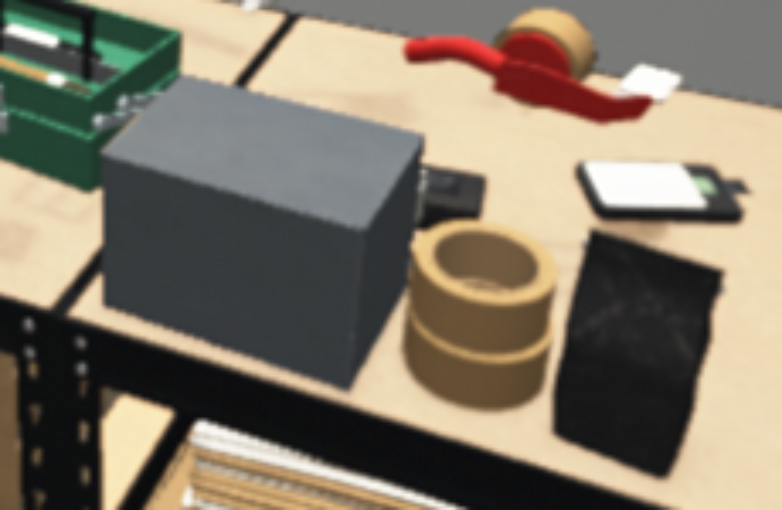

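The grey box is about 0.145 m tall with its back edge at x≈0.40–0.43, so there is room for the gripper at x≥0.45. I'll move to hover over the charger.

Request:
drive_tool(
  increments=[
    [0,-4.4,-1.5,0.1,0,0,-0.03],
    [0,-8.8,-3.1,0.3,0,0,-0.06],
    [0,-13.2,-4.6,0.6,0,0,-0.09],
    [0,-17.6,-6.2,1,0,0,-0.12],
    [0,-22,-7.7,2,0,0,-0.15],
    [0,-26.4,-9.3,3,0,0,-0.18],
    [0,-30.7,-10.8,4,0,0,-0.21],
    [0,-35.1,-12.3,5,0,0,-0.24],
    [0,-35.1,-12.3,5,0,0,-0.24],
    [0,-35.1,-12.3,5,0,0,-0.24],
    [0,-35.1,-12.3,5,0,0,-0.24],
  ],
)

```text
t: 9.7
tcp_pos: [0.5125, -0.4084, 0.2423]
tool_rot: [0.674, 0.739, 0.001, -0.001]
force: [-0.2, -0.1, -0.1]
finger_gap: 1.006
```

```bash
python3 - <<'E'
from h import *
s=manip.sense(); m=manip.camera_model("wrist"); i=manip.snapshot("wrist")[...,::-1].copy()
print(s["t"],s["tcp_pos"],s["q"],s["tool_rot"])
hsv=cv2.cvtColor(i,cv2.COLOR_BGR2HSV); u=proj(m,[[.507,-.429,.035]])[0]; print("pred",u)
k=(hsv[...,2]<70).astype(np.uint8)*255
k=cv2.morphologyEx(k,cv2.MORPH_OPEN,np.ones((5,5)))
for c in cv2.findContours(k,0,1)[0]:
    if cv2.contourArea(c)<800: continue
    P=onplane(m,c.reshape(-1,2),.035)[:,:2]; print(cv2.boundingRect(c),cv2.minAreaRect((P*1000).astype(np.float32)))
    cv2.drawContours(i,[c],-1,(0,0,255),1)
cv2.imwrite("pics/w3.png",i)
E
```

```text
9.7 [ 0.51245121 -0.40835907  0.24225222] [-0.84426975  0.55893412  1.33855909  0.00279742  1.24585079 -0.93655727] [ 6.74067052e-01  7.38668455e-01  1.40961193e-03 -7.31943444e-04]
pred [248.55080282 173.88447455]
(0, 208, 512, 176) ((532.515869140625, -612.2443237304688), (768.5375366210938, 282.4637756347656), 5.212209701538086)
(222, 131, 54, 81) ((507.0599060058594, -427.4031066894531), (61.32521057128906, 97.83961486816406), 5.244746685028076)
```

View pics/w3.png

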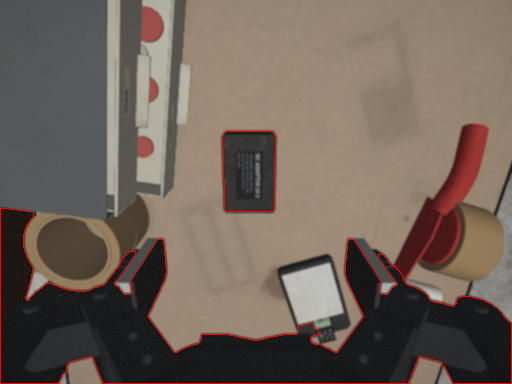

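Charger confirmed at (0.507, -0.428), yaw 5.2°, centred at pixel (249,171). The file tab at col ~190 leaves about 20 mm. I'll descend in stages.

```bash
python3 - <<'E'
from h import *
s=manip.sense();go([.507,-.428,.10],np.radians(5.2),s);go([.507,-.428,.005],np.radians(5.2),s)
E
```

```text
shift cm [-1.97, -0.78, 14.25] turn [0.0013, -0.0024, 0.0016]
shift cm [-1.99, -0.79, 23.75] turn [0.0013, -0.0024, 0.0016]
```

Request:
drive_tool(
  increments=[
    [0,-1,-0.4,3,0,0,0],
    [0,-2,-0.8,7,0,0,0],
    [0,-2,-0.8,11,0,0,0],
    [0,-2,-0.8,14.5,0,0,0],
    [0,-2,-0.8,17,0,0,0],
    [0,-2,-0.8,17,0,0,0],
    [0,-2,-0.8,17,0,0,0],
  ],
)

```text
t: 10.45
tcp_pos: [0.5073, -0.4289, 0.0731]
tool_rot: [0.674, 0.739, 0.001, -0.0]
force: [-0.0, -0.6, 0.5]
finger_gap: 0.998
```

```bash
python3 - <<'E'
from h import *
s=manip.sense();print(s["tcp_pos"],s["force"]);go([.507,-.428,.005],np.radians(5.2),s)
E
```

```text
[ 0.50728908 -0.42891236  0.07312019] [-0.00681027 -0.63403379  0.52724546]
shift cm [0.08, -0.03, 6.81] turn [0.0015, -0.0014, 0.0021]
```

Request:
drive_tool(
  increments=[
    [0,0.05,0,2.5,0,0,0],
    [0,0.05,0,4.8,0,0,0],
    [0,0.05,0,6.3,0,0,0],
    [0,0.05,0,6.8,0,0,0],
    [0,0.05,0,6.8,0,0,0],
    [255,0.05,0,6.8,0,0,0],
    [255,0.05,0,6.8,0,0,0],
    [255,0.05,0,6.8,0,0,0],
    [255,0.05,0,6.8,0,0,0],
    [255,0.05,0,6.8,0,0,0],
  ],
  force=60,
)

```text
t: 11.45
tcp_pos: [0.5071, -0.4302, 0.0064]
tool_rot: [0.674, 0.739, 0.001, 0.001]
force: [0.5, -0.3, 7.0]
finger_gap: 0.744
```

Request:
drive_tool(
  increments=[
    [255,0,0,-3,0,0,0],
    [255,0,0,-7,0,0,0],
    [255,0,0,-12,0,0,0],
    [255,0,0,-17,0,0,0],
    [255,0,0,-21,0,0,0],
    [255,0,0,-21,0,0,0],
  ],
)

```text
t: 12.05
tcp_pos: [0.5087, -0.4325, 0.2221]
tool_rot: [0.674, 0.739, 0.0, 0.007]
force: [0.7, -0.4, -1.8]
finger_gap: 0.747
```

```bash
python3 - <<'E'
from h import *
s=manip.sense();print(s["t"],s["tcp_pos"],s["force"],s["finger_gap"],kit(0,-.04175))
go([*kit(-.004,-.04175),.215],TH,s)
E
```

```text
12.05 [ 0.50871539 -0.43252112  0.22210397] [ 0.72814768 -0.40910331 -1.80118396] 0.7472158661701961 [ 0.49229293 -0.09328601]
shift cm [34.03, 1.06, 0.38] turn [0.0107, 0.0089, 0.2404]
```

Request:
drive_tool(
  increments=[
    [255,4,0.1,0,0,0,0.03],
    [255,8.5,0.2,0,0,0,0.06],
    [255,13,0.4,0.1,0,0,0.09],
    [255,17.5,0.5,0.2,0,0,0.12],
    [255,22,0.7,0.2,0,0,0.15],
    [255,26,0.8,0.3,0,0,0.18],
    [255,30,0.9,0.3,0,0,0.21],
    [255,33,1,0.4,0,0,0.24],
    [255,34,1,0.4,0,0,0.24],
    [255,34,1,0.4,0,0,0.24],
    [255,34,1,0.4,0,0,0.24],
  ],
)

```text
t: 13.15
tcp_pos: [0.4853, -0.0908, 0.2109]
tool_rot: [0.758, 0.653, 0.001, -0.0]
force: [0.2, -0.4, -2.6]
finger_gap: 0.75
```

```bash
python3 - <<'E'
from h import *
s=manip.sense();print(s["t"],s["tcp_pos"],s["force"],s["finger_gap"])
go([*kit(-.004,-.04175),.012],TH,s)
i=manip.snapshot("wrist")[...,::-1]; cv2.imwrite("pics/w4.png",i)
E
```

```text
13.15 [ 0.48533237 -0.09084179  0.2108602 ] [ 0.22253918 -0.41167419 -2.64861757] 0.7495809159204926
shift cm [-0.16, 0.31, 19.89] turn [0.0009, -0.0012, 0.0006]
```

View pics/w4.png

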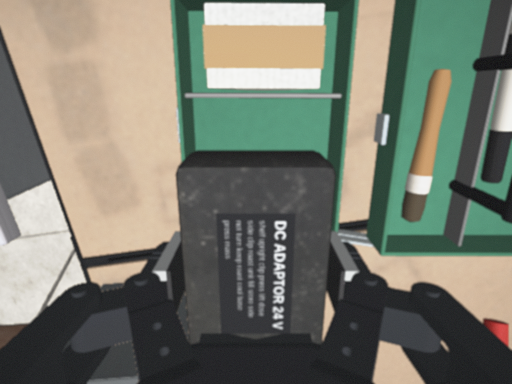

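The charger hangs level, aligned with the well (walls at cols ~180 and ~350, partition at row ~96). Lowering it in.

Request:
drive_tool(
  increments=[
    [255,-0.1,0.3,3,0,0,0],
    [255,-0.1,0.3,6,0,0,0],
    [255,-0.1,0.3,9,0,0,0],
    [255,-0.1,0.3,11,0,0,0],
    [255,-0.1,0.3,13,0,0,0],
    [255,-0.1,0.3,15,0,0,0],
    [255,-0.1,0.3,17,0,0,0],
    [255,-0.1,0.3,18.5,0,0,0],
    [255,-0.1,0.3,19,0,0,0],
    [255,-0.1,0.3,19,0,0,0],
  ],
)

```text
t: 14.2
tcp_pos: [0.4882, -0.0922, 0.0205]
tool_rot: [0.758, 0.652, 0.001, -0.001]
force: [-0.8, -0.6, -2.2]
finger_gap: 0.751
```

Request:
drive_tool(
  increments=[
    [255,0,0,0.3,0,0,0],
    [255,0,0,0.55,0,0,0],
    [255,0,0,0.7,0,0,0],
    [255,0,0,0.8,0,0,0],
    [255,0,0,0.85,0,0,0],
    [255,0,0,0.85,0,0,0],
  ],
)

```text
t: 14.8
tcp_pos: [0.4882, -0.091, 0.0128]
tool_rot: [0.758, 0.653, 0.001, -0.0]
force: [0.5, -0.5, -2.8]
finger_gap: 0.746
```

Request:
drive_tool(
  increments=[
    [255,0,0,0.1,0,0,0],
    [255,0,0,0.18,0,0,0],
    [255,0,0,0.18,0,0,0],
  ],
)

```text
t: 15.1
tcp_pos: [0.4882, -0.0911, 0.0114]
tool_rot: [0.758, 0.653, 0.001, -0.0]
force: [-1.0, 0.8, 3.0]
finger_gap: 0.753
```

Contact with the well floor (force z went from -2.8 to +3.0). Releasing and raising.

Request:
drive_tool(
  increments=[
    [150,0,0,0,0,0,0],
    [0,0,0,0,0,0,0],
    [0,0,0,0,0,0,0],
    [0,0,0,0,0,0,0],
    [0,0,0,-1,0,0,0],
    [0,0,0,-3,0,0,0],
    [0,0,0,-7,0,0,0],
    [0,0,0,-12,0,0,0],
    [0,0,0,-17,0,0,0],
    [0,0,0,-22,0,0,0],
    [0,0,0,-22,0,0,0],
    [0,0,0,-22,0,0,0],
  ],
)

```text
t: 16.3
tcp_pos: [0.4883, -0.0916, 0.2328]
tool_rot: [0.758, 0.653, 0.002, 0.001]
force: [-0.5, 0.5, -0.1]
finger_gap: 1.003
```

```bash
python3 - <<'E'
from h import *
s=manip.sense();print(s["t"],s["tcp_pos"],s["force"],s["finger_gap"])
i=manip.snapshot("wrist")[...,::-1]; cv2.imwrite("pics/w5.png",i)
s=manip.sense();go([*kit(.188,0),.225],TH,s)
E
```

```text
16.3 [ 0.4882603  -0.09157511  0.23278576] [-0.52933023  0.47551059 -0.08931501] 1.003390516050941
shift cm [4.04, 19.33, 0.64] turn [0.0008, -0.0019, 0.0003]
```

View pics/w5.png

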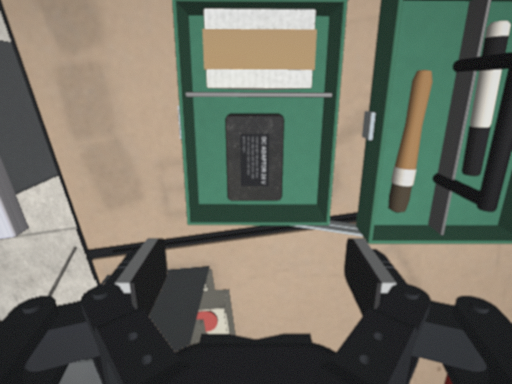

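The charger lies flat in the large compartment at (255,157), and the brush and marker are in the tray. Back to the bar.

Request:
drive_tool(
  increments=[
    [0,0.8,4,0.1,0,0,0],
    [0,1.6,8,0.2,0,0,0],
    [0,2.5,12,0.4,0,0,0],
    [0,3.3,16,0.5,0,0,0],
    [0,4,18.8,0.6,0,0,0],
    [0,4,19.3,0.6,0,0,0],
    [0,4,19.3,0.6,0,0,0],
    [0,4,19.3,0.6,0,0,0],
  ],
)

```text
t: 17.15
tcp_pos: [0.6826, -0.0804, 0.2234]
tool_rot: [0.758, 0.652, -0.0, -0.002]
force: [-0.2, -0.2, -0.5]
finger_gap: 0.999
```

```bash
python3 - <<'E'
from h import *
s=manip.sense();print(s["t"],s["tcp_pos"],s["tool_rot"]);go([.6844,-.0803,.1238],TH,s)
E
```

```text
17.15 [ 0.68261518 -0.08036851  0.22338644] [ 7.57853900e-01  6.52420351e-01 -4.24632455e-04 -2.22985579e-03]
shift cm [0.01, 0.21, 9.96] turn [-0.0039, -0.0023, -0.0]
```

Request:
drive_tool(
  increments=[
    [0,0,0.1,3,0,0,0],
    [0,0,0.1,6,0,0,0],
    [0,0,0.1,8.5,0,0,0],
    [0,0,0.1,9.9,0,0,0],
    [0,0,0.1,9.9,0,0,0],
    [0,0,0.1,9.9,0,0,0],
    [255,0,0.1,9.9,0,0,0],
    [255,0,0.1,9.9,0,0,0],
    [255,0,0.1,9.9,0,0,0],
    [255,0,0.1,9.9,0,0,0],
    [255,0,0.1,9.9,0,0,0],
    [255,0,0.1,9.9,0,0,0],
    [255,0,0.1,9.9,0,0,0],
  ],
  force=60,
)

```text
t: 18.45
tcp_pos: [0.6844, -0.0803, 0.1267]
tool_rot: [0.758, 0.653, -0.0, -0.001]
force: [-3.9, -0.0, 6.3]
finger_gap: 0.138
```

```bash
python3 - <<'E'
from h import *
s=manip.sense(); print(s["tcp_pos"],s["tool_rot"],s["force"],s["ft_torque"],s["finger_gap"])
R0=R.from_quat(s["tool_rot"]).as_matrix(); ax=np.array([np.cos(TH),np.sin(TH),0])
def d(q): return ((94-100*np.cos(.349+q))*ax+np.array([0,0,100*np.sin(.349+q)-34.2]))/10
for a,b in((2.443,1.2),(1.2,0)):
  print('--',[(R0.T@(d(q)-d(a))).round(2).tolist() for q in np.linspace(a,b,21)[1:]])
E
```

```text
[ 0.68439415 -0.08025674  0.12665733] [ 7.57716325e-01  6.52582345e-01 -7.06257181e-05 -1.49979689e-03] [-3.85634013 -0.04649407  6.30747128] [ 0.10069746  0.77877546 -0.08322636] 0.13805812097766648
-- [[0.0, -0.23, -0.58], [0.0, -0.5, -1.14], [0.0, -0.8, -1.68], [0.0, -1.14, -2.2], [0.01, -1.5, -2.71], [0.01, -1.9, -3.18], [0.01, -2.33, -3.64], [0.01, -2.78, -4.06], [0.01, -3.26, -4.46], [0.01, -3.76, -4.82], [0.01, -4.29, -5.15], [0.01, -4.83, -5.45], [0.01, -5.39, -5.72], [0.01, -5.97, -5.95], [0.01, -6.56, -6.14], [0.01, -7.16, -6.3], [0.02, -7.77, -6.42], [0.02, -8.39, -6.5], [0.02, -9.01, -6.55], [0.02, -9.63, -6.55]]
-- [[0.0, -0.6, 0.03], [0.0, -1.2, 0.1], [0.0, -1.79, 0.2], [0.0, -2.37, 0.34], [0.0, -2.94, 0.52], [0.0, -3.51, 0.73], [-0.0, -4.06, 0.97], [-0.0, -4.59, 1.24], [-0.0, -5.11, 1.55], [-0.0, -5.6, 1.88], [-0.0, -6.08, 2.25], [-0.0, -6.53, 2.64], [-0.0, -6.96, 3.06], [-0.0, -7.36, 3.5], [-0.0, -7.74, 3.97], [-0.0, -8.09, 4.46], [-0.01, -8.4, 4.97], [-0.01, -8.69, 5.5], [-0.01, -8.94, 6.04], [-0.01, -9.16, 6.6]]
```

Request:
drive_tool(
  increments=[
    [255,0,-0.23,-0.58,0,0,0],
    [255,0,-0.5,-1.14,0,0,0],
    [255,0,-0.8,-1.68,0,0,0],
    [255,0,-1.14,-2.2,0,0,0],
    [255,0,-1.5,-2.71,0,0,0],
    [255,0,-1.9,-3.18,0,0,0],
    [255,0,-2.33,-3.64,0,0,0],
    [255,0,-2.78,-4.06,0,0,0],
    [255,0,-3.26,-4.46,0,0,0],
    [255,0,-3.76,-4.82,0,0,0],
    [255,0,-4.29,-5.15,0,0,0],
    [255,0,-4.83,-5.45,0,0,0],
    [255,0,-5.39,-5.72,0,0,0],
    [255,0,-5.97,-5.95,0,0,0],
    [255,0,-6.56,-6.14,0,0,0],
    [255,0,-7.16,-6.3,0,0,0],
    [255,0,-7.77,-6.42,0,0,0],
    [255,0,-8.39,-6.5,0,0,0],
    [255,0,-9.01,-6.55,0,0,0],
    [255,0,-9.63,-6.55,0,0,0],
  ],
)

```text
t: 20.45
tcp_pos: [0.5908, -0.0661, 0.1926]
tool_rot: [0.758, 0.652, 0.002, 0.0]
force: [3.1, 4.6, 0.7]
finger_gap: 0.136
```

Request:
drive_tool(
  increments=[
    [255,0,-0.6,0.03,0,0,0],
    [255,0,-1.2,0.1,0,0,0],
    [255,0,-1.79,0.2,0,0,0],
    [255,0,-2.37,0.34,0,0,0],
    [255,0,-2.94,0.52,0,0,0],
    [255,0,-3.51,0.73,0,0,0],
    [255,0,-4.06,0.97,0,0,0],
    [255,0,-4.59,1.24,0,0,0],
    [255,0,-5.11,1.55,0,0,0],
    [255,0,-5.6,1.88,0,0,0],
    [255,0,-6.08,2.25,0,0,0],
    [255,0,-6.53,2.64,0,0,0],
    [255,0,-6.96,3.06,0,0,0],
    [255,0,-7.36,3.5,0,0,0],
    [255,0,-7.74,3.97,0,0,0],
    [255,0,-8.09,4.46,0,0,0],
    [255,0,-8.4,4.97,0,0,0],
    [255,0,-8.69,5.5,0,0,0],
    [255,0,-8.94,6.04,0,0,0],
    [255,0,-9.1,6.5,0,0,0],
  ],
)

```text
t: 22.45
tcp_pos: [0.4985, -0.0519, 0.1262]
tool_rot: [0.758, 0.653, 0.0, -0.002]
force: [-0.6, 6.8, 23.4]
finger_gap: 0.14
```

Request:
drive_tool(
  increments=[
    [255,0,-0.03,0.05,0,0,0],
    [255,0,-0.06,0.1,0,0,0],
    [255,0,-0.06,0.1,0,0,0],
  ],
)

```text
t: 22.75
tcp_pos: [0.4986, -0.0519, 0.1266]
tool_rot: [0.758, 0.653, 0.001, -0.001]
force: [-0.8, 6.5, 6.3]
finger_gap: 0.141
```

The bar is back at (0.4986, -0.0519), the same height as when open, and pressing lightly on the stop. Releasing.

Request:
drive_tool(
  increments=[
    [150,0,-0.06,0.1,0,0,0],
    [0,0,-0.06,0.1,0,0,0],
    [0,0,-0.06,0.1,0,0,0],
    [0,0,-0.06,0.1,0,0,0],
    [0,0,-0.06,0.1,0,0,0],
    [0,0,-0.06,-1.5,0,0,0],
    [0,0,-0.06,-4,0,0,0],
    [0,0,-0.06,-8,0,0,0],
    [0,0,-0.06,-12,0,0,0],
    [0,0,-0.06,-16,0,0,0],
    [0,0,-0.06,-16,0,0,0],
    [0,0,-0.06,-16,0,0,0],
  ],
)

```text
t: 23.95
tcp_pos: [0.4994, -0.053, 0.2863]
tool_rot: [0.758, 0.653, 0.001, 0.001]
force: [-0.4, 0.3, 0.5]
finger_gap: 1.0
```

```bash
python3 - <<'E'
from h import *
s=manip.sense(); print(s["t"],s["tcp_pos"],s["force"],s["finger_gap"])
m=manip.camera_model("wrist"); w=manip.snapshot("wrist")[...,::-1].copy(); t=manip.snapshot("scene")[...,::-1]
P=[[*kit(x/1e3,y/1e3),z] for x,y,z in[(0,62,.14),(0,-62,.14),(80,113,.105),(-80,113,.105)]]
for u in proj(m,P): cv2.circle(w,tuple(int(v) for v in u.round()),4,(0,0,255),1)
crop=cv2.resize(t[140:270,150:323],(400,300),interpolation=cv2.INTER_CUBIC)
cv2.imwrite("pics/end.png",np.hstack([cv2.resize(w,(400,300)),crop]))
top=manip.snapshot("top")[...,::-1]; mt=manip.camera_model("top")
hsv=cv2.cvtColor(np.ascontiguousarray(top),cv2.COLOR_BGR2HSV); b=np.zeros(hsv.shape[:2],np.uint8); roi=np.s_[130:190,105:175]; b[roi]=cv2.inRange(hsv,(5,90,60),(25,255,200))[roi]
print("carton",rect(mt,b,.06)[0])
E
```

```text
23.95 [ 0.49941466 -0.05299818  0.28631667] [-0.44946213  0.28642217  0.50545744] 1.0002445707394236
carton ((597.4303588867188, 239.46328735351562), (47.460357666015625, 125.85984802246094), 43.86832046508789)
```

View pics/end.png

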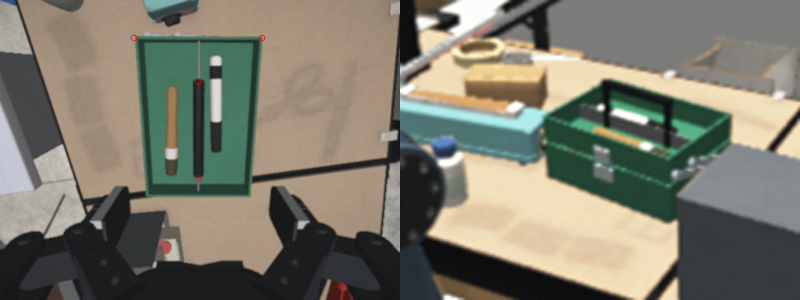

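The left half shows the bar ends on the predicted shut positions, and the brush at (171,130) and marker at (216,105) in the tray. The right half shows the box closed flush. Handing in.

```bash
python3 -c "
from station import manip
print(manip.sign_off())"
```

```text
the job is handed in; nothing more can be done
None
```

The charger is packed and the job is handed in at about 24 s of the 72 s allowed. I gripped the tray's bar, swung the tray open along its link arc at about 0.6 rad/s, and laid the charger flat in the large compartment. I then swung the tray back, lowered it onto its stop and let go.

- **Tray shut:** the bar came back to (0.4986, -0.0519), within 1 mm of where I first gripped it. The final wrist view shows its ends on the predicted shut positions, and the scene view shows the lid flush.
- **Contents:** the charger was seen flat in the well before closing. The brush and marker are both still in the tray.
- **Release:** the gripper is fully open, about 15 cm above the bar, with forces near zero.
- **Forces:** the highest wrist force I read was about 27 N, as the tray met its open stop.
- **Carton:** the first and last top views put it 3 mm and 2.6° apart. The arm never went near it, so I take this as noise in the colour mask, but I did not check it another way.

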